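# Knock the round bench stops flush

## Robot

A 7-joint arm with a two-finger parallel gripper is mounted at the origin on the work surface. World frame = base frame: x ahead of the robot, y to its left, z up, the work surface at z = 0. Lengths are in m, angles in rad, forces in N, time in s.
With the tool pointing down it reaches from about 0.4 to 0.75 m from the base axis. Payload 19.5 kg.
Tool frame: the origin (TCP) lies at the very end of the fingers, on their centre line; the grasp point (between the pads) lies 19 mm behind it (arm.grip_depth is the distance from the TCP to the grasp point, in m); z points along the fingers, y is the line along which they close (so a half turn about z gives the same grasp; the last joint's range is limited). The gripper opens to 85 mm and grips with 20 to 120 N. Pads are 22 mm wide; open, the fingers measure 114 mm over their backs; the gripper's body (76 mm by 85 mm) begins 54 mm behind the grasp point. The pads swing forward as they close: fully open they stand 13 mm farther back than shut.
Start: joints at [-1.17, 0.707, -0.028, 1.485, 0.022, 0.951, -0.075], TCP at [0.246, 0.52, 0.231] pointing down, gripper open.
Joint ranges: [-2.71, 2.71], [-0.32, 2.16], [-1.57, 1.52], [0, 2.45], [-1.46, 4.6], [0, 2.02], [-2.83, 2.83]. Speed limits (rad/s): [1.89, 1.89, 2.57, 2.57, 3.01, 3.01, 3.01].

## Interface

Orientations are given as a unit quaternion [w, x, y, z].
In Python, from bench import arm gives the robot as it stands.
- The arm moves only by the tool send_rows, never from a script. Its argument "moves" is a list of rows, each a list of 3 entries, a list of its own where there are three numbers: the opening, from 0 (shut) to 1 (fully open), then the shift along the world's x, y, z scaled (see below), then the turn about the world's z scaled (see below). A call has 1 to 20 rows; each row shifts and turns the commanded pose from where the row before left it; what a row does not reach is not made up. The controller multiplies each number of a shift by 0.025 m and each number of a turn by 5 degrees. A row lasts 1/12 s, in which the tool goes at most 41.7 mm and 7.16 degrees, less where a joint would pass 70% of its speed; a pose out of reach is approached as far as the arm can. A call with a number of a shift or a turn outside -1 to 1 is refused whole. A call with a gripper value outside its range is refused whole. The fingers move at their own pace and stop on an object; "squeeze" is the grip in N (left out, the last holds). Time passes only in rows, so rows that do not move let the fingers close. It gives the time, the measured TCP pose, the force, the opening and the grip force at its end, in the units of the state.
- arm.state(): the state, without advancing time (a new reading comes with each control period).
- arm.grab_frame(name): name is "scene" or "top"; returns a dict with "img" (400x640x3 uint8, blue, green, red), "z_map" (400x640 float32, m along the optical axis (not along the pixel's ray), 0 where there is no reading), "K" (3x3 intrinsics, pixels), "k1" (the pictures are not rectified: a ray, as slopes to the right and down, at radius r is drawn at 1 + k1 r^2 times it, then the intrinsics apply), "rvec" (rotation vector, rad) and "tvec" (3), from world to camera coordinates, as OpenCV has them. Camera axes: x right, y down, z forward; pixel columns grow to the right and rows downward; lengths in m; the calibration is good to about 2 mm. A picture is of the moment at which its call begins.
- arm.hand_in(): hands the job in; it is judged then, once.
Trained networks look in a picture, given as the dict that the camera call returned (one of the last four; its "shot" number tells which), for a name from the list of things; names that differ only in an ending like _2 or _b are one class to them, and where a whole thing is asked for, a point or a joint stands for the part that bears it (a point fixed in the world has none). Each returns a list of dicts, best first, with "confidence" (0 to 1); they miss things now and then, are a little off and sometimes report something else, mostly with a low value. They report only what shows in the picture. A call takes as long as a camera call.
- arm.regions_of(picture, name): "pixels" (400x640 bool, what is visible of it) and "uv" ([column, row] in pixels, amid what is visible of it).
The state is a dict: "clock": time; "joint_positions": joint angles; "qd": joint speeds; "effort": joint torques, N m; "tool_pos": TCP position; "eef_rot": TCP orientation; "contact_force": force on the tool from outside, world axes, zero at the start; "torque": the same for the moment, N m; "gripper_width": opening from 0.0 (shut) to 1.0 (fully open); "finger_force": force on a finger pad.
Only numpy, scipy, OpenCV 4.12 (cv2) and the standard library are available. Lean on these libraries where they do the work, as an engineer would, in place of code of your own. Each camera call takes 0.05 s, during which the arm holds its last target. There are 200 camera calls.

## Task

Clear the jig for a wider panel: take the mallet from its cork mat and strike the two round sprung pins down with it, using real blows rather than a slow push and never the fingers, until both are caught flush with their blocks. Leave the square pin up (feeling it lightly with the mallet is fine, driving it down is not), then put the mallet back on its mat, let go, and leave everything else where it is.

Things in the scene. Friction and masses are not known exactly. Their poses are not given: they have to be found in the camera images.
- mallet: Mallet: upright cylindrical black plastic head, 50 mm across and 80 mm long, standing on one striking face, with a level wooden handle. Origin: centre of the lower striking face; z up through the head. The handle runs along the mallet's -x from the head (24 mm wide across y, 26 mm high, its centre line 40 mm above the face, its end 190 mm from the head's axis). Mass about 0.42 kg, most of it in the head.
- mallet_grip (a point): Point on the handle's centre line 52 mm from the head's axis (40 mm above the lower face): a good place to grip, close to the head.
- mallet_head (a point): Centre of the mallet's head, 40 mm from either face.
- mat: Flat cork tool mat, 300 (x) x 160 (y) x 4 mm, fixed on the bench; the mallet stands on it. Origin: centre of its underside.
- jig: Plywood jig board 150 (x) x 400 (y) x 18 mm, fixed on the bench, with a row of three stop blocks along its y, middles at y = -130, 0 and +130 mm. Origin: centre of its underside. Two blocks hold a round steel pin (22 mm across), one a square steel pin (26 x 26 mm), in any of the three places (not reported): look, or feel with the mallet and see which joint moves.
- place_0 (a point): Point on the jig board's upper face (18 mm above the bench) at its y = -130 mm, straight below the middle of a stop block: fixed, wooden, 66 x 66 mm, its top somewhere from 52 to 70 mm above the bench (each block differs, not reported). In its middle an upright steel pin stands 24 mm above the block's top at the start.
- place_1 (a point): Point on the jig board's upper face (18 mm above the bench) at its y = 0 mm, straight below the middle of a stop block: fixed, wooden, 66 x 66 mm, its top somewhere from 52 to 70 mm above the bench (each block differs, not reported). In its middle an upright steel pin stands 24 mm above the block's top at the start.
- place_2 (a point): Point on the jig board's upper face (18 mm above the bench) at its y = +130 mm, straight below the middle of a stop block: fixed, wooden, 66 x 66 mm, its top somewhere from 52 to 70 mm above the bench (each block differs, not reported). In its middle an upright steel pin stands 24 mm above the block's top at the start.
- pin_a (a joint): How far one of the two round pins, is pushed down, m: 0 = up, 0.024 = flush with its block's top. A spring resists with about 9 to 14 N; a catch takes the pin only in the last 3 to 4 mm, and from anywhere higher it springs all the way up again when let go. Once caught it stays flush.
- pin_b (a joint): How far the other round pin, is pushed down, m: 0 = up, 0.024 = flush with its block's top. A spring resists with about 9 to 14 N; a catch takes the pin only in the last 3 to 4 mm, and from anywhere higher it springs all the way up again when let go. Once caught it stays flush.
- pin_c (a joint): How far the square pin, the one that must stay up, is pushed down, m: 0 = up, 0.024 = flush with its block's top. A spring resists with about 9 to 14 N; a catch takes the pin only in the last 3 to 4 mm, and from anywhere higher it springs all the way up again when let go. Once caught it stays flush.
- offcut: Bystander: dark wood offcut, 30 x 36 x 18 mm, 18 mm above the bench on the jig board, between two stop blocks. Origin: centre of its underside.
- battery: Bystander: black drill battery pack with a grey rail on top, 75 x 110 x 62 mm, on the bench at the robot's right. Origin: centre of its underside.
- tape: Bystander: yellow tape-measure case, 70 x 40 x 60 mm, on the bench beyond the mat and jig. Origin: centre of its underside.
- glue: Bystander: white glue bottle, 56 mm across, 105 mm tall, standing beyond the jig. Origin: centre of its underside.
- jar: Bystander: clear jar with lid, 64 mm across, 75 mm tall, standing beyond the mat. Origin: centre of its underside.
- driver: Bystander: screwdriver lying on the bench at the robot's left. Origin: about the middle of its underside, x along its length.

How it is judged:
On the way, in this order (a step that is already met when the one before it is completed fails the run):
1. the mallet is lifted at least 30 mm (height (world z) of mallet_head above 0.074 m and contact force between the fingers and mallet above 2 N), for 0.1 s.
2. a round pin is struck with the moving mallet (mallet faster than 0.06 m/s while it drives the pin) (((contact force between mallet and pin_a above 2 N and linear speed of mallet above 0.06 m/s and value of joint pin_a between 0.008 and 0.021 m) or (contact force between mallet and pin_b above 2 N and linear speed of mallet above 0.06 m/s and value of joint pin_b between 0.008 and 0.021 m))), for 0.02 s.
3. one round pin is caught down and the other is struck with the moving mallet (((value of joint pin_a above 0.022 m and (contact force between mallet and pin_b above 2 N and linear speed of mallet above 0.06 m/s and value of joint pin_b between 0.008 and 0.021 m)) or (value of joint pin_b above 0.022 m and (contact force between mallet and pin_a above 2 N and linear speed of mallet above 0.06 m/s and value of joint pin_a between 0.008 and 0.021 m)))), for 0.02 s.
4. both round pins are caught down (value of joint each of pin_a, pin_b above 0.022 m), for 0.2 s.
At the end, for the whole second after the job is handed in: Both round pins are flush with their blocks within 2 mm, the square pin is up within 3 mm, and the mallet lies or stands at rest with its head over the mat, let go (all of step 4 and value of joint pin_c below 0.003 m and x of mallet_head in the frame of mat between -0.15 and 0.15 m and y of mallet_head in the frame of mat between -0.08 and 0.08 m and height (world z) of mallet_head below 0.06 m and linear speed of mallet below 0.02 m/s and contact force between the fingers and mallet below 0.1 N); the robot touches nothing.
It fails at once if a finger or the arm pushes a round pin (over 2 N) (contact force between any of the fingers, the arm and pin_a above 2 N or contact force between any of the fingers, the arm and pin_b above 2 N).
It fails at once if the square pin is driven down more than 12 mm (value of joint pin_c above 0.012 m).
It fails at once if a bystander is moved more than 30 mm (distance of any of offcut, battery, tape, glue, jar, driver from where it was at the start of the episode above 0.03 m).
It also fails if it takes over 51 s, if anything falls off the work surface, if the arm or the gripper's body presses on something with over 40 N, if the wrist force passes 120 N, or if a joint passes its speed limit or range.

## Working session

There is one attempt and no reset: what is moved stays moved. The work goes in short steps, Python scripts to look and compute and a tool call to move; the robot and the scene stay as the last step left them, time stands still between calls to the robot, and variables do not carry over. Pictures are saved under pics/ and viewed, at most 10 in all, crops included, and the job is handed in when it is done.

Besides the shell and the picture viewer there is one more tool, called after "Emit:" by a JSON object that holds its "op" and its "data", one argument or row to a line. send_rows: Moves the arm, as the interface text tells. Shifts and turns lie within -1 to 1; 1 stands for 0.025 m of shift or 5 degrees of turn. Its arguments: {"type":"object","properties":{"moves":{"type":"array"},"squeeze":{"type":"number"}},"required":["moves"]}

```bash
mkdir -p pics; ls
cat > h.py <<'E'
import numpy as np,cv2
from bench import arm
def cloud(f):
    z=f["z_map"];K=np.array(f["K"]);h,w=z.shape
    u,v=np.meshgrid(np.arange(w),np.arange(h))
    xd=(u-K[0,2])/K[0,0];yd=(v-K[1,2])/K[1,1]
    rd=np.hypot(xd,yd);r=rd.copy()
    for _ in range(20): r=rd/(1+f["k1"]*r*r)
    s=np.where(rd>0,r/np.maximum(rd,1e-9),1)
    P=np.stack([xd*s*z,yd*s*z,z],-1)
    R=cv2.Rodrigues(np.array(f["rvec"],float))[0]
    W=(P-np.array(f["tvec"]).ravel())@R
    W[z<=0]=np.nan
    return W
E
python3 - <<'E'
from h import *
for n in("top","scene"):
    f=arm.grab_frame(n);cv2.imwrite(f"pics/{n}0.png",f["img"]);W=cloud(f)
    np.save(n+"W.npy",W)
    print(n,-cv2.Rodrigues(np.array(f["rvec"],float))[0].T@np.array(f["tvec"]).ravel())
    for o in("mallet","mat","jig","pin_a","pin_c","offcut","battery","tape","glue","jar","driver"):
        for r in arm.regions_of(f,o)[:3]:
            p=W[r["pixels"]];p=p[~np.isnan(p[:,0])]
            if len(p)<4: continue
            print(o,round(r["confidence"],2),np.round(r["uv"]),len(p),np.round(np.median(p,0),3),np.round(np.percentile(p,2,0),3),np.round(np.percentile(p,98,0),3))
s=arm.state();print(s)
E
```

```text
pics
top [ 0.30762368 -0.05284722  1.05560479]
mallet 0.9 [408. 240.] 1224 [ 0.433 -0.263  0.057] [ 0.303 -0.292  0.003] [ 0.507 -0.247  0.086]
mat 0.86 [415. 234.] 5846 [ 0.456 -0.293  0.003] [ 0.315 -0.369 -0.001] [ 0.606 -0.198  0.008]
jig 0.95 [298. 210.] 6115 [0.539 0.012 0.018] [ 0.446 -0.173  0.009] [0.644 0.212 0.024]
pin_a 0.72 [240. 200.] 126 [0.518 0.144 0.09 ] [0.506 0.132 0.074] [0.531 0.158 0.094]
pin_a 0.43 [294. 194.] 58 [0.546 0.019 0.089] [0.537 0.011 0.081] [0.556 0.029 0.092]
pin_c 0.72 [240. 200.] 126 [0.518 0.144 0.09 ] [0.506 0.132 0.074] [0.531 0.158 0.094]
pin_c 0.43 [294. 194.] 58 [0.546 0.019 0.089] [0.537 0.011 0.081] [0.556 0.029 0.092]
offcut 0.69 [274. 208.] 149 [0.521 0.075 0.035] [0.505 0.058 0.028] [0.537 0.092 0.04 ]
offcut 0.4 [180. 275.] 423 [0.348 0.296 0.022] [0.3   0.249 0.013] [0.375 0.399 0.027]
battery 0.89 [491. 243.] 1410 [ 0.435 -0.466  0.05 ] [ 0.401 -0.527  0.014] [ 0.472 -0.424  0.064]
battery 0.35 [181. 274.] 491 [0.347 0.297 0.021] [ 0.296  0.248 -0.001] [0.375 0.407 0.027]
tape 0.57 [354. 140.] 440 [ 0.706 -0.132  0.056] [ 0.682 -0.
[... 2322 characters left out ...]
ositions': array([-1.16971958,  0.7065108 , -0.02760321,  1.48459002,  0.02201665,
        0.95088196, -0.07548999]), 'qd': array([ 0.00059647,  0.00093044,  0.00047324, -0.00060185,  0.00051272,
        0.00203245,  0.00046806]), 'effort': array([ 1.17736632e-03, -8.82985997e+01,  1.23475347e+00, -2.36396885e+01,
        1.71945925e-02,  1.60070416e-03,  5.27153259e-05]), 'tool_pos': array([0.24635101, 0.51953564, 0.23126411]), 'eef_rot': array([-6.28858058e-06,  2.19583359e-01,  9.75593741e-01, -4.32281056e-05]), 'contact_force': array([-0.01920895, -0.86039821, -0.08423184]), 'torque': array([-0.01360495,  0.00265801,  0.02107312]), 'finger_force': 0.0, 'gripper_width': 0.997887389271812}
```

View pics/top0.png

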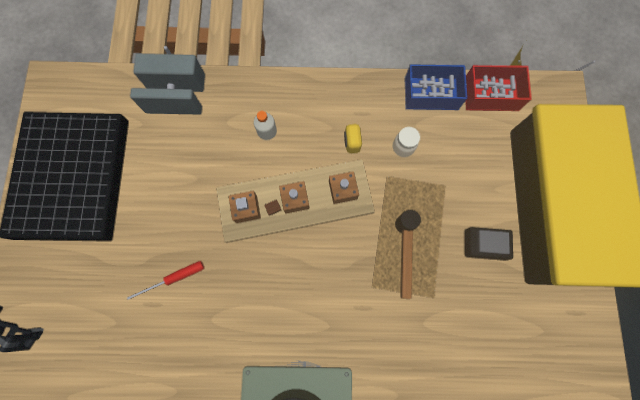

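View pics/scene0.png

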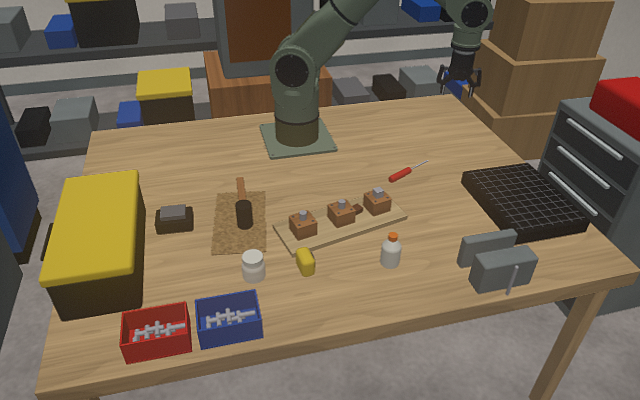

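The top view shows a square pin at (241,203), and round pins at (293,194) and (344,184). The mallet head is at (408,220) and its handle end at (406,295). Next I'll zoom in and measure.

Run:
```python
from h import *
im=cv2.imread("pics/top0.png");cv2.imwrite("pics/crop0.png",cv2.resize(im[155:255,210:370],None,fx=5,fy=5,interpolation=cv2.INTER_CUBIC))
for n in("top","scene"):
    W=np.load(n+"W.npy").reshape(-1,3);W=W[~np.isnan(W[:,0])]
    print(n)
    # jig board
    m=(W[:,2]>.012)&(W[:,2]<.026)&(W[:,0]>.42)&(W[:,0]<.68)&(abs(W[:,1]-.02)<.23)
    r=cv2.minAreaRect(W[m][:,:2].astype(np.float32));print("jig",r)
    for c in((.518,.144),(.546,.019),(.57,-.1)):
        d=np.hypot(W[:,0]-c[0],W[:,1]-c[1])<.06
        b=W[d&(W[:,2]>.045)];hb=b[:,2]
        h,e=np.histogram(hb,np.arange(.045,.105,.003));print(c,h)
        # block top mode
        k=np.argmax(h[:10]);zt=np.median(hb[abs(hb-e[k]-.0015)<.004])
        blk=b[abs(hb-zt)<.006]
        p=b[hb>zt+.018]
        print(" block z",zt,"rect",cv2.minAreaRect(blk[:,:2].astype(np.float32)),"pin",len(p),p.mean(0).round(4),np.median(p[:,2]).round(4),(p.min(0)+p.max(0))/2, p.max(0)-p.min(0))
    m=(abs(W[:,0]-.41)<.13)&(abs(W[:,1]+.27)<.06)
    hd=W[m&(W[:,2]>.077)];print("head",hd.mean(0).round(4),(hd.min(0)+hd.max(0))/2,np.median(hd[:,2]))
    ha=W[m&(W[:,2]>.045)&(W[:,2]<.062)&(W[:,0]<.46)]
    print("handle",ha.mean(0),ha.min(0),ha.max(0),cv2.fitLine(ha[:,:2].astype(np.float32),cv2.DIST_L2,0,.01,.01).ravel())
    m=(W[:,2]>.001)&(W[:,2]<.009)&(abs(W[:,0]-.46)<.19)&(abs(W[:,1]+.285)<.1)
    print("mat",cv2.minAreaRect(W[m][:,:2].astype(np.float32)))
```

```text
top
jig ((0.5471407771110535, 0.019190162420272827), (0.15304115414619446, 0.40024641156196594), 12.637364387512207)
(0.518, 0.144) [ 11  12   5  10   8  31 195 280  40   4   4   6   2   8  38  62  10   0
   0]
 block z 0.0666340105921428 rect ((0.5194111466407776, 0.14587435126304626), (0.06596078723669052, 0.06598156690597534), 12.272053718566895) pin 118 [0.5193 0.1453 0.0903] 0.0906 [0.51919131 0.14597317 0.08948126] [0.02820804 0.02963236 0.00955884]
(0.546, 0.019) [  6   8   6   6  14  78 332 162   8   2   3   2   4   7  36  15   1   0
   0]
 block z 0.06505591379420818 rect ((0.5475727319717407, 0.019421253353357315), (0.06642705202102661, 0.06581283360719681), 12.343430519104004) pin 60 [0.5471 0.019  0.089 ] 0.0892 [0.54693581 0.01911546 0.0887098 ] [0.01895838 0.02010608 0.0097104 ]
(0.57, -0.1) [ 10   4  11   5  13  28 249 268  33   4   2   3   2   2  23  36   0   0
   0]
 block z 0.06630039879698997 rect ((0.5753952860832214, -0.10744608938694), (0.065800242125988, 0.0661080926656723), 12.615859985351562) pin 61 [ 0.5748 -0.1071  0.09  ] 0.0904 [ 0.574788   -0.10704293  0
[... 1214 characters left out ...]
  22  25  25  25  18  60 148  70   7   8   5   4   7  10  18   7   0
   0]
 block z 0.06757416718736423 rect ((0.5767728090286255, -0.10454137623310089), (0.07273204624652863, 0.06711170077323914), 11.710641860961914) pin 36 [ 0.5788 -0.1041  0.0913] 0.0915 [ 0.57581905 -0.10368868  0.0905771 ] [0.02759545 0.02014612 0.00746911]
head [ 0.4943 -0.2676  0.0847] [ 0.49032366 -0.26808454  0.08368834] 0.0849644854653208
handle [ 0.36776522 -0.26062518  0.05799704] [ 0.29934119 -0.27482973  0.04521868] [ 0.43089955 -0.24629617  0.06163053] [ 0.99860096 -0.05287797  0.36776522 -0.26062518]
mat ((0.45997217297554016, -0.2850002944469452), (0.19988638162612915, 0.37871086597442627), 89.9978256225586)
```

View pics/crop0.png

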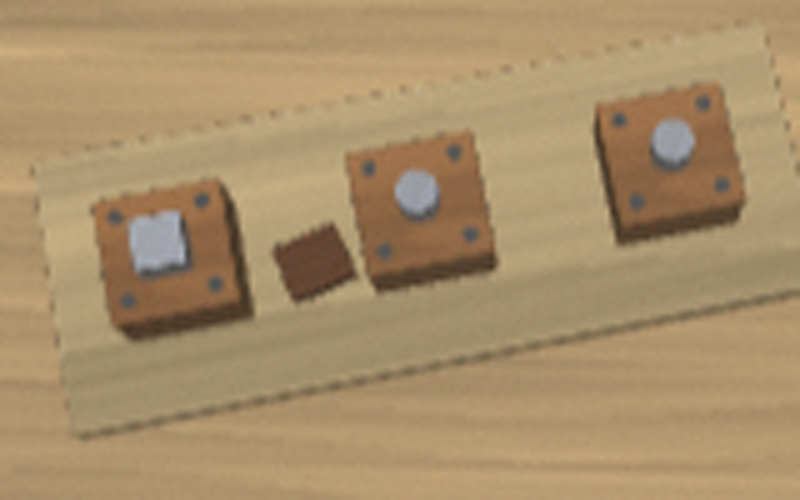

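The zoomed picture shows the square pin at place_2 (crop 158,242; world 0.521, 0.146). The round pins are at about (0.548, 0.020) and (0.576, -0.106). The mallet grip is at about (0.4366, -0.267, 0.044), with a yaw of -3.2°.

Emit:
{"op": "send_rows", "data": {
  "moves": [
    [0.7,[1,-1,0],0.5],
    [0.7,[1,-1,0],0.5],
    [0.7,[1,-1,0],0.5],
    [0.7,[1,-1,0],0.5],
    [0.7,[1,-1,0],0.5],
    [0.7,[1,-1,0],0.5],
    [0.7,[1,-1,0],0.5],
    [0.7,[0.6,-1,0],0.5],
    [0.7,[0,-1,0],0.44],
    [0.7,[0,-1,0],0],
    [0.7,[0,-1,0],0],
    [0.7,[0,-1,0],0],
    [0.7,[0,-1,0],0],
    [0.7,[0,-1,0],0],
    [0.7,[0,-1,0],0],
    [0.7,[0,-1,0],0],
    [0.7,[0,-1,0],0],
    [0.7,[0,-1,0],0],
    [0.7,[0,-1,0],0],
    [0.7,[0,-1,0],0]
  ],
  "squeeze": 120
}}

```text
clock: 2.87
tool_pos: [0.4363, 0.0183, 0.2314]
eef_rot: [0.0, 0.028, 1.0, -0.0]
contact_force: [-0.2, -0.6, 0.7]
gripper_width: 0.699
finger_force: 0.0
```

Emit:
{"op": "send_rows", "data": {
  "moves": [
    [0.7,[0,-1,0],0],
    [0.7,[0,-1,0],0],
    [0.7,[0,-1,0],0],
    [0.7,[0,-1,0],0],
    [0.7,[0,-1,0],0],
    [0.7,[0,-1,0],0],
    [0.7,[0,-1,-0.5],0],
    [0.7,[0,-1,-0.7],0],
    [0.7,[0,-1,-0.8],0],
    [0.7,[0,-1,-0.8],0],
    [0.7,[0,-1,-0.8],0],
    [0.7,[0,-0.5,-0.4],0],
    [0.7,[0,0,0],0],
    [0.7,[0,0,0],0]
  ]
}}

```text
clock: 4.03
tool_pos: [0.4363, -0.2676, 0.1313]
eef_rot: [-0.0, 0.028, 1.0, 0.0]
contact_force: [-0.2, -0.1, 0.5]
gripper_width: 0.696
finger_force: 0.0
```

Emit:
{"op": "send_rows", "data": {
  "moves": [
    [0.7,[0,0,-1],0],
    [0.7,[0,0,-1],0],
    [0.7,[0,0,-1],0],
    [0.7,[0,0,-0.8],0],
    [0.7,[0,0,-0.4],0],
    [0.7,[0,0,0],0],
    [0.0,[0,0,0],0],
    [0.0,[0,0,0],0],
    [0.0,[0,0,0],0],
    [0.0,[0,0,0],0],
    [0.0,[0,0,0],0],
    [0.0,[0,0,0],0],
    [0.0,[0,0,0],0],
    [0.0,[0,0,0],0]
  ]
}}

```text
clock: 5.2
tool_pos: [0.4367, -0.2682, 0.0277]
eef_rot: [0.001, 0.028, 1.0, -0.0]
contact_force: [-3.6, 1.9, 15.3]
gripper_width: 0.259
finger_force: 116.8
```

Emit:
{"op": "send_rows", "data": {
  "moves": [
    [0.0,[0,0,0.4],0],
    [0.0,[0,0,0.8],0],
    [0.0,[0,0,1],0],
    [0.0,[0,0,1],0],
    [0.0,[0,0,1],0],
    [0.0,[0.5,0.5,1],0],
    [0.0,[0.7,1,0.2],0],
    [0.0,[0.7,1,0],0],
    [0.0,[0.7,1,0],0],
    [0.0,[0.7,1,0],0],
    [0.0,[0.7,1,0],0],
    [0.0,[0.6,0.8,0],0],
    [0.0,[0,0,0],0],
    [0.0,[0,0,0],0]
  ]
}}

```text
clock: 6.37
tool_pos: [0.5515, -0.1091, 0.162]
eef_rot: [0.0, 0.027, 1.0, 0.0]
contact_force: [-1.3, -1.9, -4.2]
gripper_width: 0.261
finger_force: 118.5
```

Run:
```python
from h import *
print(arm.state()["tool_pos"],arm.state()["finger_force"])
for n in("top","scene"):
    f=arm.grab_frame(n);cv2.imwrite(f"pics/{n}1.png",f["img"]);W=cloud(f)
    cv2.imwrite(f"pics/{n}1c.png",cv2.resize(f["img"][100:260,230:430],None,fx=4,fy=3.75/1))
    for r in arm.regions_of(f,"mallet")[:1]:
        m=cv2.erode(r["pixels"].astype(np.uint8),np.ones((3,3)))>0
        p=W[m];p=p[~np.isnan(p[:,0])]
        print(n,r["confidence"],r["uv"],p.min(0),p.max(0))
        q=p[p[:,2]>p[:,2].max()-.012];print("top",len(q),(q.min(0)+q.max(0))/2,np.median(q,0), q.max(0)-q.min(0))
        hx=p[p[:,0]<arm.state()["tool_pos"][0]-.03]
        if len(hx)>10: print("handle",np.polyfit(hx[:,0],hx[:,2],1),np.polyfit(hx[:,0],hx[:,1],1),hx.min(0),hx.max(0))
```

```text
[ 0.55149405 -0.10914777  0.16198056] 118.54069590568542
scene 0.86 [306.8, 193.7] [ 0.51513462 -0.13419514  0.14302353] [ 0.63213454 -0.09233598  0.22326178]
top 147 [ 0.60600577 -0.1121234   0.21736872] [ 0.61126513 -0.11209332  0.2186395 ] [0.05225755 0.03957483 0.01178613]
```

View pics/scene1c.png

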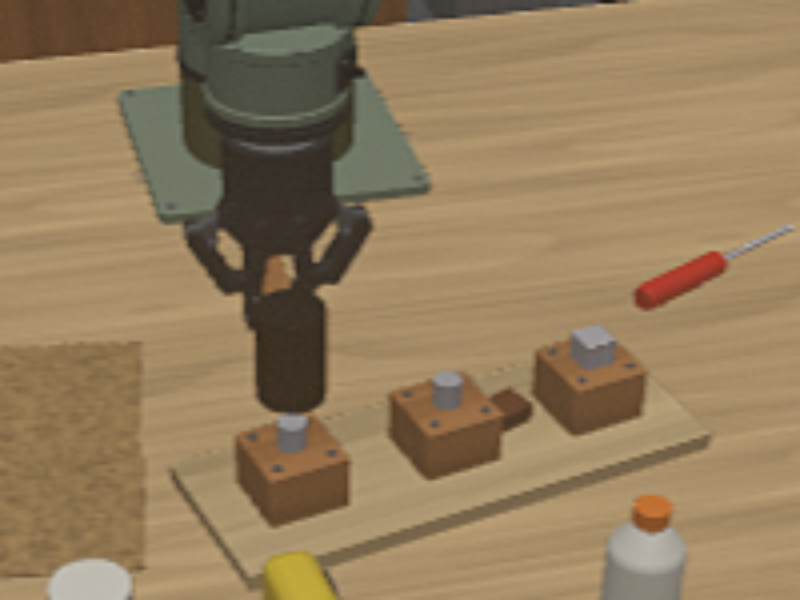

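The mallet is held level. Its head sits at TCP + (0.052, -0.003), and the lower face is 24 mm below the TCP. Now I'll align over place_0 and strike.

Emit:
{"op": "send_rows", "data": {
  "moves": [
    [0.0,[-0.6,0.2,0],0],
    [0.0,[-0.5,0,0],0],
    [0.0,[0,0,0],0],
    [0.0,[0,0,0],0],
    [0.0,[0,0,-0.6],0],
    [0.0,[0,0,-0.6],0],
    [0.0,[0,0,-0.6],0],
    [0.0,[0,0,-0.6],0],
    [0.0,[0,0,-0.4],0],
    [0.0,[0,0,-0.1],0],
    [0.0,[0,0,0],0]
  ]
}}

```text
clock: 7.48
tool_pos: [0.5238, -0.1059, 0.0894]
eef_rot: [-0.0, 0.028, 1.0, -0.0]
contact_force: [-8.1, -0.0, 12.7]
gripper_width: 0.261
finger_force: 123.6
```

Emit:
{"op": "send_rows", "data": {
  "moves": [
    [0.0,[0,0,0.5],0],
    [0.0,[0,0,1],0],
    [0.0,[0,0,1],0],
    [0.0,[0,0.5,0.4],0],
    [0.0,[-0.2,1,0],0],
    [0.0,[-0.3,1,0],0],
    [0.0,[-0.3,1,0],0],
    [0.0,[-0.3,1,0],0],
    [0.0,[0,0.6,0],0],
    [0.0,[0,0,0],0],
    [0.0,[0,0,0],0]
  ]
}}

```text
clock: 8.4
tool_pos: [0.4966, 0.0228, 0.1612]
eef_rot: [0.0, 0.027, 1.0, 0.0]
contact_force: [-0.4, -0.9, -4.0]
gripper_width: 0.259
finger_force: 120.8
```

Run:
```python
from h import *
print(arm.state()["tool_pos"],arm.state()["finger_force"])
f=arm.grab_frame("scene");W=cloud(f)
cv2.imwrite("pics/scene2c.png",cv2.resize(f["img"][100:260,230:430],None,fx=4,fy=3.75))
r=arm.regions_of(f,"mallet")[0];p=W[cv2.erode(r["pixels"].astype(np.uint8),np.ones((3,3)))>0];p=p[~np.isnan(p[:,0])]
q=p[p[:,2]>p[:,2].max()-.012];print(p.min(0),p.max(0),(q.min(0)+q.max(0))/2,np.median(q,0))
V=W.reshape(-1,3);d=np.hypot(V[:,0]-.576,V[:,1]+.105)<.02;print("place0 max z",np.percentile(V[d][:,2],[50,90,99]))
```

```text
[0.49660417 0.02282547 0.16124936] 120.80989122390747
[ 0.40155512 -0.00134513  0.14601103] [0.57979178 0.04211399 0.22569666] [0.55097628 0.02141927 0.21997312] [0.55898444 0.01968557 0.21990364]
place0 max z [0.0653662  0.06961012 0.07171613]
```

View pics/scene2c.png

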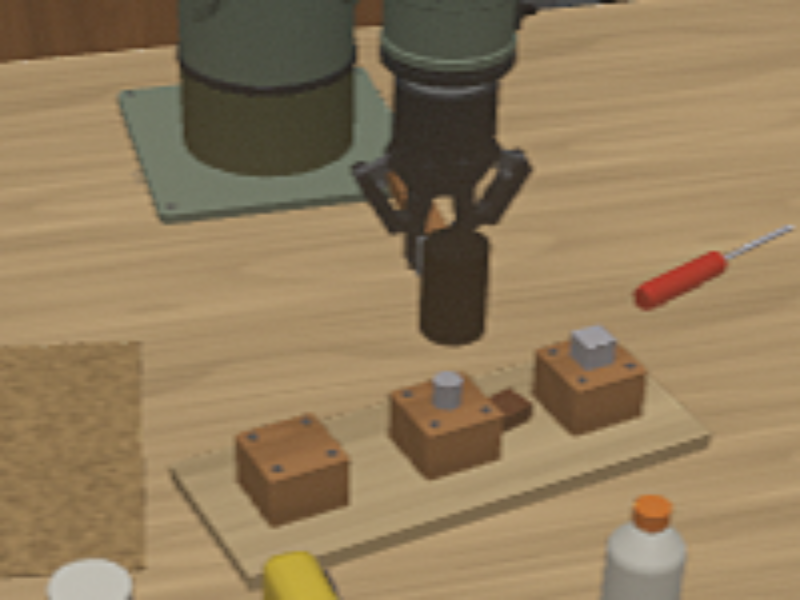

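The picture shows place_0 with no pin standing and the other two still up. The mallet is above the middle round pin, so I'll strike it.

Emit:
{"op": "send_rows", "data": {
  "moves": [
    [0.0,[0,0,-0.6],0],
    [0.0,[0,0,-0.6],0],
    [0.0,[0,0,-0.6],0],
    [0.0,[0,0,-0.6],0],
    [0.0,[0,0,-0.4],0],
    [0.0,[0,0,-0.15],0],
    [0.0,[0,0,-0.05],0],
    [0.0,[0,0,0],0],
    [0.0,[0,0,0.5],0],
    [0.0,[0,0,1],0],
    [0.0,[0,0,1],0],
    [0.0,[0,-0.5,0.4],0],
    [0.0,[-0.3,-1,0],0],
    [0.0,[-0.3,-1,0],0],
    [0.0,[-0.3,-1,0],0],
    [0.0,[-0.3,-1,0],0],
    [0.0,[-0.3,-1,0],0],
    [0.0,[-0.3,-1,0],0],
    [0.0,[0,0,0],0]
  ]
}}

```text
clock: 10.08
tool_pos: [0.4494, -0.1461, 0.1588]
eef_rot: [-0.001, 0.031, 1.0, -0.001]
contact_force: [-0.2, -0.9, -4.4]
gripper_width: 0.257
finger_force: 121.5
```

Run:
```python
from h import *
print(arm.state()["tool_pos"],arm.state()["finger_force"])
f=arm.grab_frame("scene");W=cloud(f)
cv2.imwrite("pics/scene3c.png",cv2.resize(f["img"][100:260,230:430],None,fx=4,fy=3.75))
V=W.reshape(-1,3)
for n,c in(("0",(.576,-.105)),("1",(.549,.021)),("2",(.522,.147))):
    d=np.hypot(V[:,0]-c[0],V[:,1]-c[1])<.02;print(n,np.percentile(V[d][:,2],[50,90,99]))
r=arm.regions_of(f,"mallet")[0];p=W[cv2.erode(r["pixels"].astype(np.uint8),np.ones((3,3)))>0];p=p[~np.isnan(p[:,0])]
q=p[p[:,2]>p[:,2].max()-.012];print(p.min(0),p.max(0),(q.min(0)+q.max(0))/2,np.median(q,0))
```

```text
[ 0.44943695 -0.14608153  0.15875288] 121.50834560394287
0 [0.06597615 0.07008595 0.07218721]
1 [0.06425883 0.06849065 0.07029196]
2 [0.06963949 0.09215682 0.09486424]
[ 0.40424966 -0.16942646  0.14282504] [ 0.53042269 -0.12721087  0.22365612] [ 0.50096277 -0.14663322  0.21778508] [ 0.50853723 -0.14706237  0.21782176]
```

View pics/scene3c.png

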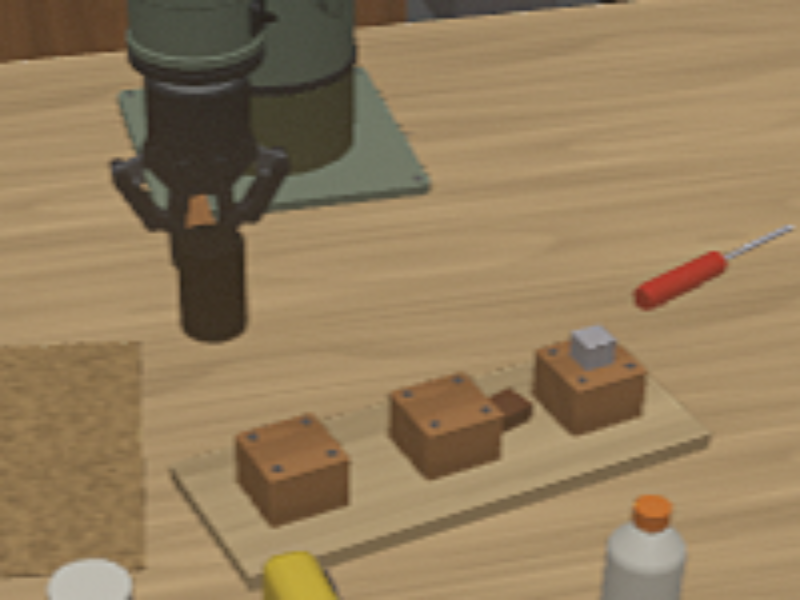

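Both round pins are flush and the square pin is still up. I'll put the mallet back on its mat.

Emit:
{"op": "send_rows", "data": {
  "moves": [
    [0.0,[-0.2,-1,0],0],
    [0.0,[-0.3,-1,0],0],
    [0.0,[0,-1,0],0],
    [0.0,[0,-1,0],0],
    [0.0,[0,-0.9,0],0],
    [0.0,[0,0,-0.5],0],
    [0.0,[0,0,-1],0],
    [0.0,[0,0,-1],0],
    [0.0,[0,0,-1],0],
    [0.0,[0,0,-0.8],0],
    [0.0,[0,0,-0.4],0],
    [0.0,[0,0,-0.2],0],
    [0.0,[0,0,-0.1],0],
    [0.0,[0,0,0],0],
    [0.0,[0,0,0],0]
  ]
}}

```text
clock: 11.43
tool_pos: [0.4393, -0.2632, 0.0346]
eef_rot: [0.001, 0.028, 1.0, -0.0]
contact_force: [0.1, -0.1, -4.0]
gripper_width: 0.255
finger_force: 121.4
```

Emit:
{"op": "send_rows", "data": {
  "moves": [
    [0.0,[0,0,-0.1],0],
    [0.0,[0,0,-0.1],0],
    [0.0,[0,0,-0.06],0],
    [0.0,[0,0,0],0]
  ]
}}

```text
clock: 11.77
tool_pos: [0.4388, -0.263, 0.0271]
eef_rot: [-0.0, 0.028, 1.0, -0.0]
contact_force: [-0.7, 0.3, -5.0]
gripper_width: 0.266
finger_force: 121.4
```

Emit:
{"op": "send_rows", "data": {
  "moves": [
    [0.0,[0,0,-0.04],0],
    [0.0,[0,0,-0.04],0],
    [0.0,[0,0,0],0]
  ]
}}

```text
clock: 12.02
tool_pos: [0.4387, -0.263, 0.0261]
eef_rot: [0.0, 0.028, 1.0, -0.0]
contact_force: [-7.4, 2.5, 17.6]
gripper_width: 0.263
finger_force: 125.3
```

Contact with the mat. I'll release and retreat.

Emit:
{"op": "send_rows", "data": {
  "moves": [
    [0.3,[0,0,0],0],
    [0.4,[0,0,0],0],
    [0.6,[0,0,0],0],
    [0.7,[0,0,0],0],
    [0.7,[0,0,0],0],
    [0.7,[0,0,0],0],
    [0.7,[0,0,0.4],0],
    [0.7,[0,0,0.8],0],
    [0.7,[0,0,1],0],
    [0.7,[0,0,1],0],
    [0.7,[0,0,1],0],
    [0.7,[0,0,1],0],
    [0.7,[0,0,1],0],
    [0.7,[0,0.5,0.5],0],
    [0.7,[0,1,0],0],
    [0.7,[0,1,0],0],
    [0.7,[0,1,0],0],
    [0.7,[0,1,0],0],
    [0.7,[0,1,0],0],
    [0.7,[0,0,0],0]
  ],
  "squeeze": 20
}}

```text
clock: 13.68
tool_pos: [0.439, -0.1212, 0.1937]
eef_rot: [0.0, 0.025, 1.0, 0.001]
contact_force: [0.1, 0.6, -0.4]
gripper_width: 0.698
finger_force: 0.0
```

Run:
```python
from h import *
f=arm.grab_frame("scene");W=cloud(f);cv2.imwrite("pics/scene4.png",f["img"])
V=W.reshape(-1,3)
for n,c in(("0",(.576,-.105)),("1",(.549,.021)),("2",(.522,.147))):
    d=np.hypot(V[:,0]-c[0],V[:,1]-c[1])<.02;print(n,np.percentile(V[d][:,2],[50,90,99]))
r=arm.regions_of(f,"mallet")[0];p=W[r["pixels"]];p=p[~np.isnan(p[:,0])];print(r["confidence"],np.percentile(p,2,0),np.percentile(p,98,0))
```

```text
0 [0.06599158 0.07003654 0.07258373]
1 [0.06422367 0.06860015 0.07042629]
2 [0.07097687 0.09282752 0.09529878]
0.7 [ 0.31533976 -0.28504957  0.01033005] [ 0.51868897 -0.23994251  0.08794659]
```

View pics/scene4.png

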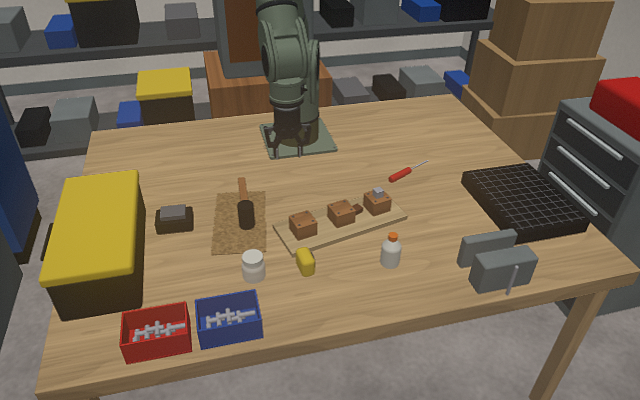

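The mallet stands on the mat at (246,212). Both round pins are flush, the square pin is up at (378,192), and the bystanders haven't moved.

```bash
python3 -c "
from bench import arm
print(arm.hand_in())"
```

```text
the job is handed in; nothing more can be done
None
```

I struck both round pins flush with the mallet, left the square pin up, stood the mallet back on its mat and let go, and handed the job in with the clock at about 14 s; no verdict came back.

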